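# Hang the lift-off lid on the dry-block incubator

## Robot

A 6-joint arm with a two-finger parallel gripper is mounted at the origin on the work surface. World frame = base frame: x ahead of the robot, y to its left, z up, the work surface at z = 0. Lengths are in mm, angles in rad, forces in N, time in s.
With the tool pointing down it reaches from about 275 to 750 mm from the base axis. Payload 10.2 kg.
Tool frame: the origin (TCP) lies at the very end of the fingers, on their centre line; the grasp point (between the pads) lies 19 mm behind it (ctrl.tcp_to_grasp is the distance from the TCP to the grasp point, in mm); z points along the fingers, x is the direction in which the jaws open and shut, and the axes are right-handed (so a half turn about z gives the same grasp; the last joint's range is limited). The gripper opens to 85 mm and grips with 20 to 120 N. Pads are 22 mm wide; open, the fingers measure 114 mm over their backs; the gripper's body (76 mm by 85 mm) begins 54 mm behind the grasp point. The pads swing forward as they close: fully open they stand 13 mm farther back than shut.
Start: joints at [-1.387, 0.313, 1.498, -0, 1.331, -0.223], TCP at [207.716, -482.167, 231.294] pointing down, gripper open.
Joint ranges: [-2.94, 2.94], [-0.97, 2.17], [0.19, 2.56], [-1.23, 4.37], [0.02, 3.11], [-2.88, 2.88]. Speed limits (rad/s): [2.39, 2.39, 3.01, 3.14, 3.14, 3.14].

## Interface

Orientations are given as a unit quaternion [w, x, y, z].
In Python, from rig import monitor, vision, order, ctrl gives the robot as it stands. The module is installed in compiled form; this text tells all that it offers.
- The arm moves only by the shell command python3 -m pendant 'ROWS' [FORCE]. ROWS is JSON, a list that holds one entry, the list of rows, each a list of 5 numbers: the closure, from -1 (fully open) to 1 (shut), then the shift along the world's x, y, z in m, then the turn about the world's z in degrees. In form: [[[fingers, dx, dy, dz, spin], ...]]. A call has 1 to 20 rows; each row is the pose to reach, as a shift and turn from the pose commanded when the call began; what a row does not reach only later rows make up. A row lasts 1/10 s, in which the tool goes at most 50 mm and 8.59 degrees, less where a joint would pass 70% of its speed; a pose out of reach is approached as far as the arm can. A call with a gripper value outside its range is refused whole. The fingers move at their own pace and stop on an object; FORCE is the grip in N (left out, the last holds). Time passes only in rows, so rows that repeat a pose let the fingers close. It gives the time, the measured TCP pose, the force and the opening at its end, in the units of the state.
- monitor.sense(): the state, without advancing time (a new reading comes with each control period).
- vision.capture(name): name is "scene" or "side" or "wrist"; returns (picture, depth): 420x560x3 uint8, red, green, blue; 420x560 float32, mm along the optical axis (not along the pixel's ray), 0 where there is no reading.
- vision.camera_info(name): a dict with "fov_y" (degrees; the focal length in pixels is half the picture's height over the tangent of half this angle, whatever the lens; pixels are square), "cx", "cy" (the principal point, pixels), "distortion" ([k1, k2, p1, p2, k3] as OpenCV has them; the pictures are not rectified), "R" (3x3) and "t" (3): a world point X has camera coordinates R X + t; the wrist camera has in their place "hand_eye" (4x4, takes a point from camera to tool coordinates, whose origin is the TCP and whose axes are the tool frame's). Camera axes: x right, y down, z forward; pixel columns grow to the right and rows downward; lengths in mm; the calibration is good to about 2 mm. A picture is of the moment at which its call begins: read the wrist's pose just before it. camera_info takes no time and is no camera call.
- order.finish_job(): hands the job in, once; it reports no verdict.
The state is a dict: "time_s": time; "joints": joint angles; "dq": joint speeds; "tau": joint torques, N m; "eef_pos": TCP position; "ee_rot": TCP orientation; "force": force on the tool from outside, world axes, zero at the start; "wrist_torque": the same for the moment, N m; "grip_width": opening from 0.0 (shut) to 1.0 (fully open).
Only numpy, scipy, OpenCV 4.12 (cv2) and the standard library are available. Lean on these libraries where they do the work, as an engineer would, in place of code of your own. Each camera call takes 0.05 s, during which the arm holds its last target.

## Task

The incubator on the lab bench stands open: take the orange lid by its black handle and lower it, without dropping it, so that its two hinge knuckles go down over the two steel pins behind the sample bay and the lid lies flat and closed on the rim, then let go. Do not disturb the white tray cover; it is not the one that belongs here.

Things in the scene. Friction and masses are not known exactly. Their poses are not given: they have to be found in the camera images.
- lid_grip (a point): Centre of the black handle bar (16 mm thick along x, 90 along y, 20 tall) of the loose orange lid, 0.3 kg, lying flat on the bench. The bar stands on two posts, its centre 40 mm above the lid's top and 74 mm above its lower edge. The lid is a shell 160 (x) by 190 (y) by 34 mm tall, open below. Axes: z up, x to the edge with the knuckles, y to the left.
- knuckle_left (a point): Point in the orange lid's left (+y) knuckle where the pin ends up: 105 mm along x, 60 along y and 58 below lid_grip; 16 mm above the lid's lower edge. A knuckle is 24 mm wide along y, reaches 131 mm from the lid's centre, and has a slot along y, open below: 40 mm wide at the mouth, 24 at the roof, 10 mm above this point. Axes as lid_grip.
- knuckle_right (a point): The same point in the orange lid's right knuckle: 105 mm along x, 60 mm along -y and 58 mm below lid_grip. When the lid is home, each knuckle point coincides with its pin point (left on left, right on right) and the lid's axes are parallel to those of the pin points.
- pin_left (a point): Middle of the incubator's left steel hinge pin: level along y, 10 mm thick, 48 mm free between two dark upright plates that rise 6 mm above its axis, which is 16 mm above the rim that carries the lid (rim 95 mm above the bench, 160 by 190 mm, centred 105 mm along -x from the pins' line). Axes: z up, x from the sample bay to the pins, y to the left.
- pin_right (a point): Middle of the same incubator's right hinge pin, 120 mm along -y from pin_left, same axes. The incubator is fixed, 250 by 190 mm, grey, black behind under the bright pins, with a white console 70 mm high on its front (-x) side and capped sample tubes in its open bay, all below the rim.
- cover_grip (a point): Centre of the black handle bar of the white tray cover, a loose bystander of the same shape and size as the orange lid but without knuckles; 74 mm above its lower edge. To be left alone.

How it is judged:
By the outcome, as a careful person would: the job done as asked, in the order asked, and still so for the second after the job is handed in, with the robot touching nothing.
It also fails if it takes over 56 s, if anything falls off the work surface, if the arm or the gripper's body presses on something with over 40 N, if the wrist force passes 120 N, or if a joint passes its speed limit or range.

## Working session

There is one attempt and no reset: what is moved stays moved. The work goes in short steps, Python scripts to look and compute and a shell command to move; the robot and the scene stay as the last step left them, time stands still between calls to the robot, and variables do not carry over. Pictures are saved under pics/ and viewed, and the job is handed in when it is done.

```bash
mkdir -p pics; ls; cat > h.py <<'E'
from rig import monitor, vision, order, ctrl
import numpy as np, cv2
from scipy.spatial.transform import Rotation as Rn
def K(i):
    f=210/np.tan(np.radians(i['fov_y'])/2); return np.array([[f,0,i['cx']],[0,f,i['cy']],[0,0,1.]])
def pose(name,st=None):
    """returns Rcw (cam->world), origin"""
    i=vision.camera_info(name)
    if name!='wrist':
        R=np.array(i['R']);t=np.array(i['t']);return R.T,-R.T@t
    q=st['ee_rot'];Rt=Rn.from_quat([q[1],q[2],q[3],q[0]]).as_matrix();H=np.array(i['hand_eye'])
    return Rt@H[:3,:3],Rt@H[:3,3]+np.array(st['eef_pos'])
def ray(name,uv,st=None):
    i=vision.camera_info(name);uv=np.array(uv,float).reshape(-1,1,2)
    n=cv2.undistortPoints(uv,K(i),np.array(i['distortion'],float)).reshape(-1,2)
    R,o=pose(name,st);d=np.c_[n,np.ones(len(n))]
    return o,d@R.T
def onz(name,uv,z,st=None):
    o,d=ray(name,uv,st);return o+d*((z-o[2])/d[:,2])[:,None]
def cloud(name,depth,st=None):
    v,u=np.mgrid[0:420,0:560];o,d=ray(name,np.stack([u.ravel(),v.ravel()],1),st)
    P=o+d*depth.reshape(-1,1);P[depth.ravel()<=0]=np.nan;return P.reshape(420,560,3)
def proj(name,P,st=None):
    i=vision.camera_info(name);R,o=pose(name,st)
    rv,_=cv2.Rodrigues(R.T);return cv2.projectPoints(np.array(P,float).reshape(-1,1,3),rv,-R.T@o,K(i),np.array(i['distortion'],float))[0].reshape(-1,2)
def cap(name,tag):
    st=monitor.sense();p,d=vision.capture(name)
    cv2.imwrite(f'pics/{tag}.png',p[:,:,::-1]);np.savez(f'{tag}.npz',p=p,d=d,pos=st['eef_pos'],rot=st['ee_rot']);return st,p,d
def load(tag):
    z=np.load(f'{tag}.npz');return dict(eef_pos=z['pos'],ee_rot=z['rot']),z['p'],z['d']
E
python3 - <<'E'
from h import *
for n in ['scene','side','wrist']: cap(n,n+'0'); print(n,pose(n,monitor.sense())[1],vision.camera_info(n)['fov_y'])
print(monitor.sense(),ctrl.tcp_to_grasp)
E
```

```text
pics
scene [1108.91789146 -581.40202073 1099.49012329] 49.570866642831184
side [ 40.87518937 714.13723995 900.00547669] 53.57629248931421
wrist [ 280.60461931 -451.93997179  373.36728739] 71.57503947233013
{'time_s': 0.15, 'joints': array([-1.38740572e+00,  3.13287897e-01,  1.49823781e+00,  2.31312593e-05,
        1.33100183e+00, -2.23430487e-01]), 'dq': array([-0.00030425, -0.00172514, -0.00171773, -0.00105874,  0.00032964,
        0.00068513]), 'tau': array([ 2.09103251e-03, -4.12367964e+01, -2.59796369e+01, -1.47452874e-04,
        3.22351189e-03,  4.80353208e-06]), 'eef_pos': array([ 207.68308933, -481.97310531,  230.89304335]), 'ee_rot': array([-3.44862564e-04,  8.35370133e-01, -5.49687659e-01, -3.15745824e-04]), 'force': array([0.30555863, 0.34598517, 0.08885226]), 'wrist_torque': array([-0.01871093,  0.07422362,  0.05093328]), 'grip_width': 0.998608289640602} 18.700000000000003
```

View pics/scene0.png

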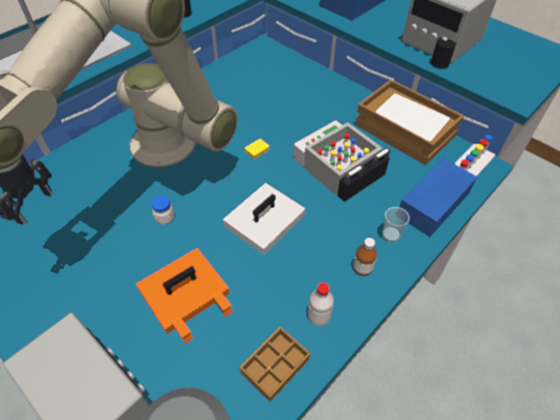

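View pics/side0.png

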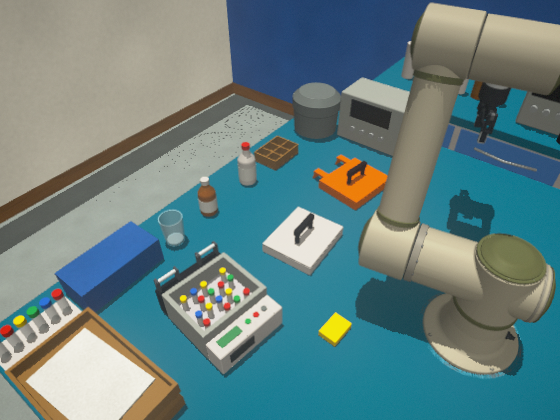

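View pics/wrist0.png

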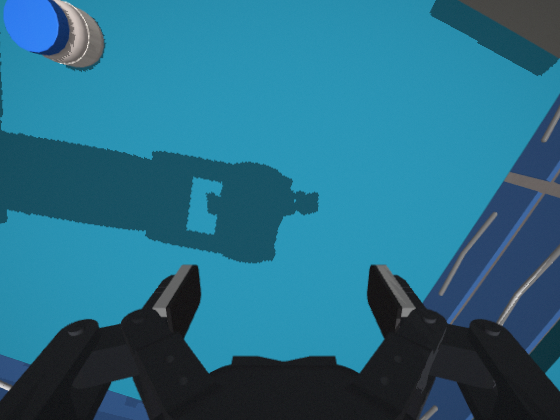

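The scene view shows the orange lid (183,290) with its handle (180,280), the white cover (264,216) and the incubator (345,160), whose pins face lower right at about (350,185) and (382,160). In the side view the handles are at (357,173) and (304,228), and the pins at about (167,277) and (206,251). Next I'll get coarse positions from both views.

```bash
python3 - <<'E'
from h import *
for n in ['scene','side']:
    st,p,d=load(n+'0');C=cloud(n,d)
    hsv=cv2.cvtColor(p,cv2.COLOR_RGB2HSV)
    m=cv2.inRange(hsv,(5,180,120),(18,255,255))
    k,l,s,c=cv2.connectedComponentsWithStats(m);j=1+np.argmax(s[1:,4]);M=l==j
    P=C[M];print(n,s[j],np.nanmedian(P,0))
    top=P[(P[:,2]>25)&(P[:,2]<45)];print('top',np.median(top[:,2]),cv2.minAreaRect(top[:,:2].astype(np.float32)))
    # black handle within hull
    hull=cv2.convexHull(np.argwhere(M)[:,::-1].astype(np.int32));H=np.zeros(m.shape,np.uint8);cv2.fillConvexPoly(H,hull,1)
    H=cv2.dilate(H,np.ones((9,9)))
    B=(H>0)&(p.max(2)<70)&(C[:,:,2]>55)
    Q=C[B];print('handle',B.sum(),np.nanmedian(Q,0),np.nanmax(Q[:,2]),cv2.minAreaRect(Q[:,:2].astype(np.float32)))
    # incubator
    roi=(300,130,100,80) if n=='scene' else (140,225,160,150)
    x,y,w,h=roi;big=cv2.resize(p[y:y+h,x:x+w],None,fx=5,fy=5,interpolation=cv2.INTER_CUBIC);cv2.imwrite(f'pics/inc_{n}.png',big[:600,:800,::-1])
    Z=C[y:y+h,x:x+w].reshape(-1,3);Z=Z[Z[:,2]>88];print('inc hi',np.nanpercentile(Z[:,2],[50,95,99]),Z[:,:2].min(0),Z[:,:2].max(0),cv2.minAreaRect(Z[:,:2].astype(np.float32)))
E
```

```text
scene [ 137  249   95   94 4030] [ 536.59002048 -332.324126     33.62358301]
top 33.77175838785604 ((535.2614135742188, -326.9984436035156), (188.03451538085938, 205.97335815429688), 80.61573791503906)
handle 235 [ 515.56019715 -325.51757544   80.68072502] 87.57582522667792 ((513.6492919921875, -323.5582580566406), (85.02906036376953, 13.99819564819336), 80.03838348388672)
inc hi [ 95.61527112 116.49746361 118.80856262] [439.04068896 220.42469129] [800.90133505 431.49322594] ((627.2114868164062, 321.67852783203125), (196.58609008789062, 362.4251708984375), 83.43248748779297)
side [ 314  155   73   51 1716] [ 498.56050883 -303.16339061   32.06944242]
top 32.172506153365305 ((532.1832275390625, -323.36907958984375), (194.5799102783203, 207.2282257080078), 80.88232421875)
handle 120 [ 507.00851605 -313.64795339   78.97589087] 85.05731904099889 ((508.38909912109375, -319.17388916015625), (89.17018127441406, 15.37401294708252), 80.44781494140625)
inc hi [ 94.53303735 114.64582528 117.21997344] [433.98027404 226.49856281] [804.55454865 547.6167311 ] ((632.0390625, 380.121337890625), (313.2942810058594, 368.3473815917969), 84.17486572265625)
```

View pics/inc_scene.png

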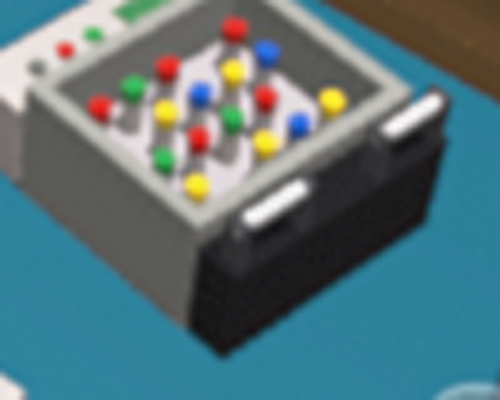

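View pics/inc_side.png

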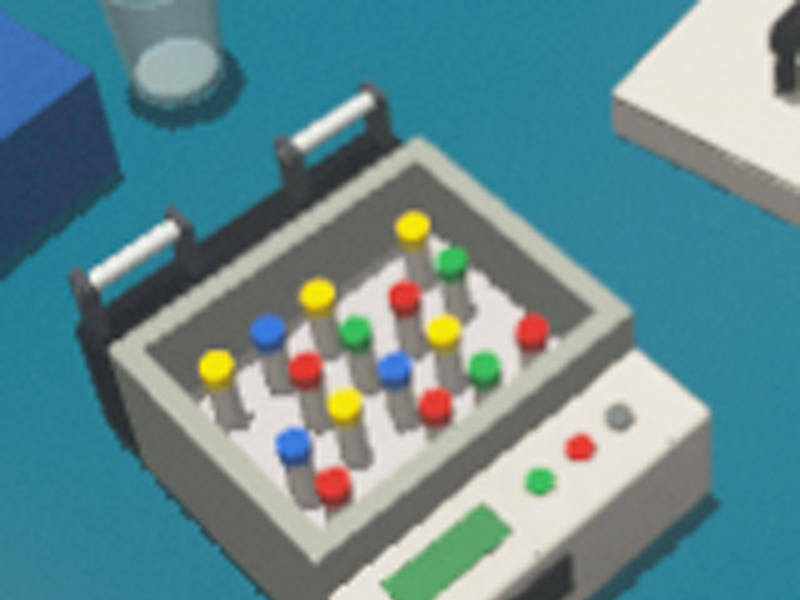

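The crops show the pins clearly: in the scene view the right pin is at (355.4,171) and the left at (382.4,153.2); in the side view they are at (207,249.4) and (167,276.2). I'll triangulate these for a coarse fix.

```bash
cat >> h.py <<'E'
def tri(obs):
    A=np.zeros((3,3));b=np.zeros(3);L=[]
    for n,uv,st in obs:
        o,d=ray(n,[uv],st);d=d[0]/np.linalg.norm(d[0]);M=np.eye(3)-np.outer(d,d);A+=M;b+=M@o;L.append((o,d))
    X=np.linalg.solve(A,b);return X,[round(float(np.linalg.norm(np.cross(X-o,d))),2) for o,d in L]
E
python3 - <<'E'
from h import *
for n,a,b in [('R',(355.4,171),(207,249.4)),('L',(382.4,153.2),(167,276.2))]:
    X,e=tri([('scene',a,None),('side',b,None)]);print(n,X,e)
# wrist camera offset in tool
print(np.round(vision.camera_info('wrist')['hand_eye'],3),vision.camera_info('wrist')['distortion'])
E
```

```text
R [626.75879129 259.18703201 110.34105332] [4.41, 4.41]
L [642.02625294 378.68573418 109.94453273] [3.55, 3.55]
[[ 1.00000e+00 -1.00000e-03  1.00000e-03  1.14300e+00]
 [ 0.00000e+00  9.52000e-01  3.07000e-01 -7.88860e+01]
 [-1.00000e-03 -3.07000e-01  9.52000e-01 -1.42457e+02]
 [ 0.00000e+00  0.00000e+00  0.00000e+00  1.00000e+00]] [-0.02519378  0.          0.          0.          0.        ]
```

Coarse pins: about (634,319,110) with yaw near -7°. The 4 mm ray disagreement will need refining with the wrist camera. The lid grip is near (514,-323) with yaw near -10°. Moving to a first wrist view over the lid.

```bash
python3 -m pendant '[[[-1,0.03,0.01,0.03,6],[-1,0.07,0.03,0.03,14],[-1,0.11,0.045,0.03,22],[-1,0.15,0.06,0.03,30],[-1,0.19,0.075,0.03,38],[-1,0.23,0.09,0.03,46],[-1,0.26,0.105,0.03,53],[-1,0.282,0.112,0.03,57],[-1,0.282,0.112,0.03,57],[-1,0.282,0.112,0.03,57],[-1,0.282,0.112,0.03,57],[-1,0.282,0.112,0.03,57]]]' 80
python3 -c "
from h import *
cap('wrist','w1')"
python3 -m pendant '[[[-1,0.02,0.04,0.02,0],[-1,0.03,0.08,0.02,0],[-1,0.03,0.08,0.02,0],[-1,0.03,0.08,0.02,0],[-1,0.03,0.08,0.02,0],[-1,0.03,0.08,0.02,0]]]'
python3 -c "
from h import *
cap('wrist','w2')"
```

```text
time_s: 1.35
eef_pos: [488.9, -370.8, 261.5]
ee_rot: [0.0, 0.996, -0.085, -0.0]
force: [-0.1, 0.2, 0.2]
grip_width: 0.999
time_s: 2.0
eef_pos: [519.2, -291.2, 281.0]
ee_rot: [-0.0, 0.996, -0.085, -0.0]
force: [-0.2, -1.5, -0.3]
grip_width: 1.006
```

View pics/w1.png

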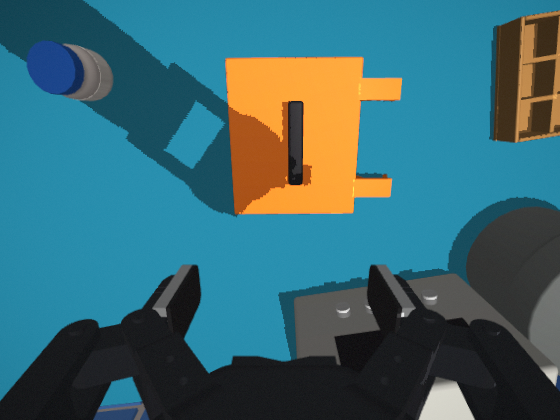

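View pics/w2.png

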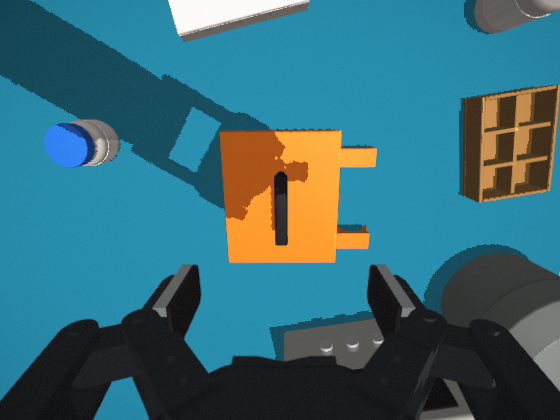

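In w1 the lid is at about (294,135) with the handle bar from (295,101) to (296,184); in w2 the lid is at (280,196) and the bar runs (280,172) to (280,245). The knuckles are on the right at (380,89), (373,187) and (357,157), (352,237). I'll triangulate the lid's corners and the handle.

```bash
cat > lid.py <<'E'
from h import *
def lidcorners(p):
    hsv=cv2.cvtColor(p,cv2.COLOR_RGB2HSV);m=cv2.inRange(hsv,(5,150,60),(20,255,255))
    m=cv2.morphologyEx(m,cv2.MORPH_CLOSE,np.ones((25,25)))
    m2=cv2.morphologyEx(m,cv2.MORPH_OPEN,np.ones((45,45)))
    c=max(cv2.findContours(m2,0,1)[0],key=cv2.contourArea)
    e=cv2.approxPolyDP(c,8,True).reshape(-1,2)
    return m,m2,e
def handle(p,C,zlo=60):
    B=(p.max(2)<60)&(C[:,:,2]>zlo)&(C[:,:,2]<100)
    return B
E
python3 - <<'E'
from lid import *
for t in ['w1','w2']:
    st,p,d=load(t);C=cloud('wrist',d,st);m,m2,e=lidcorners(p);print(t,e.tolist())
    B=handle(p,C);roi=cv2.dilate(m2,np.ones((15,15)))>0;B&=roi
    Q=C[B];zt=np.percentile(Q[:,2],90);T=Q[abs(Q[:,2]-84)<6]
    # grid image of handle mask: ray cast onto z=84
    print(B.sum(),'zpct',np.percentile(Q[:,2],[5,50,90]),cv2.minAreaRect(T[:,:2].astype(np.float32)),len(T))
    top=C[(m2>0)&(abs(C[:,:,2]-34)<6)];print('top z',np.median(top[:,2]),cv2.minAreaRect(top[:,:2].astype(np.float32)))
    al=C[(m>0)&(C[:,:,2]>20)&(C[:,:,2]<50)]
    vv,uu=np.nonzero(B);print('pix',cv2.minAreaRect(np.c_[uu,vv].astype(np.float32)))
E
```

```text
w1 [[360, 57], [228, 58], [235, 212], [352, 212]]
917 zpct [81.87867659 83.63453947 84.61984518] ((510.4921875, -324.06268310546875), (88.3421401977539, 15.283978462219238), 81.3635025024414) 917
top z 33.91030312479552 ((634.1422729492188, -328.9374694824219), (205.87548828125, 425.8037414550781), 87.78716278076172)
pix ((295.0, 142.5), (83.0, 14.0), 90.0)
w2 [[223, 131], [229, 261], [334, 261], [339, 131]]
832 zpct [81.75312312 83.6121059  84.58462415] ((510.3946533203125, -322.7891540527344), (88.6147232055664, 14.412057876586914), 80.32807159423828) 816
top z 33.94289784935148 ((651.2124633789062, -328.302001953125), (205.92845153808594, 461.00775146484375), 88.2912826538086)
pix ((280.0, 209.0), (70.0, 12.0), 90.0)
```

```bash
python3 - <<'E'
from lid import *
s1=load('w1')[0];s2=load('w2')[0]
print('handle tri',tri([('wrist',(295,142.5),s1),('wrist',(280,209),s2)]))
e1=[(228,58),(360.5,57.5),(353,212.5),(235,212)];e2=[(221,131),(340.5,131),(335,262),(229,261.5)]
for t in ['w1','w2']:
    st,p,d=load(t);m,m2,e=lidcorners(p)
    c=max(cv2.findContours(m,0,1)[0],key=cv2.contourArea).reshape(-1,2).astype(float)
    P=onz('wrist',c,34,st)
    # lid edges: split by image side
    a=np.radians(-10);X=np.array([np.cos(a),np.sin(a)]);Y=np.array([-X[1],X[0]])
    q=(P[:,:2]-[510.4,-323.4]);x=q@X;y=q@Y
    F=P[(abs(y)<80)&(abs(x+80)<8)];W=[F]
    for nm,sel in [('front',(abs(y)<80)&(abs(x+80)<8)),('left',(abs(x)<60)&(abs(y-95)<8)),('right',(abs(x)<60)&(abs(y+95)<8)),('back',(abs(y)<40)&(abs(x-80)<8))]:
        if sel.sum()<10: print(nm,'few');continue
        vx,vy,x0,y0=cv2.fitLine(P[sel][:,:2].astype(np.float32),cv2.DIST_HUBER,0,.01,.01).ravel()
        print(t,nm,sel.sum(),'ang',np.degrees(np.arctan(vy/vx)),'off x',np.median(x[sel]),'y',np.median(y[sel]))
print([ (tri([('wrist',a,s1),('wrist',b,s2)])) for a,b in zip(e1,e2)])
E
```

```text
handle tri (array([ 510.55130484, -322.733059  ,   74.10186574]), [0.44, 0.44])
w1 front 133 ang 80.69356 off x -78.36374680553118 y 5.013268043196261
w1 left 104 ang -9.031419 off x 0.08106458498281749 y 92.47946172427956
w1 right 90 ang -8.913219 off x 0.03133413919104716 y -93.48277904105817
w1 back 66 ang 81.15448 off x 79.11700792374644 y 1.3345987889373576
w2 front 111 ang 80.756874 off x -78.13358927541101 y 5.304326454630607
w2 left 93 ang -8.952586 off x 0.44926853892056023 y 93.8810908632832
w2 right 80 ang -8.672546 off x -0.17436644896519848 y -93.01820203675543
w2 back 59 ang 81.438156 off x 79.27776394651698 y -1.3704739920558127
[(array([ 450.04118617, -217.89157948,   28.69707388]), [0.55, 0.55]), (array([ 603.2053837 , -244.1217723 ,   29.59668651]), [0.64, 0.64]), (array([ 573.55785263, -429.22018968,   36.23724862]), [0.09, 0.09]), (array([ 418.98995945, -401.638626  ,   36.40585541]), [0.03, 0.03])]
```

The lid grip is at about (510.6,-323.1,74) with yaw about -8.9°. The heights agree with the text (lid top 34, bar top 84). Descending to the handle.

```bash
python3 -m pendant '[[[-1,-0.004,-0.015,-0.02,0.4],[-1,-0.0088,-0.032,-0.06,0.8],[-1,-0.0088,-0.032,-0.10,0.8],[-1,-0.0088,-0.032,-0.14,0.8],[-1,-0.0088,-0.032,-0.17,0.8],[-1,-0.0088,-0.032,-0.19,0.8],[-1,-0.0088,-0.032,-0.205,0.8],[-1,-0.0088,-0.032,-0.215,0.8],[-1,-0.0088,-0.032,-0.222,0.8],[-1,-0.0088,-0.032,-0.225,0.8],[-1,-0.0088,-0.032,-0.225,0.8],[-1,-0.0088,-0.032,-0.225,0.8]]]'
python3 -c "
from h import *
cap('wrist','w3')"
```

```text
time_s: 3.25
eef_pos: [511.2, -322.4, 56.9]
ee_rot: [0.0, 0.997, -0.077, 0.0]
force: [0.4, -0.2, -0.4]
grip_width: 1.001
```

View pics/w3.png

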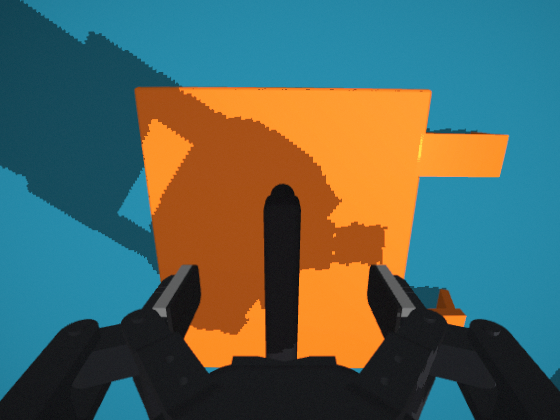

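The bar at column 282 is centred between the pads (198 and 368). Closing.

```bash
python3 -m pendant '[[[1,0,0,-0.001,0],[1,0,0,-0.001,0],[1,0,0,-0.001,0],[1,0,0,-0.001,0],[1,0,0,-0.001,0],[1,0,0,-0.001,0],[1,0,0,-0.001,0],[1,0,0,-0.001,0],[1,0,0,-0.001,0],[1,0,0,-0.001,0]]]' 80
python3 -m pendant '[[[1,0,0,0.005,0],[1,0,0,0.015,0],[1,0,0,0.03,0],[1,0,0,0.05,0],[1,0,0,0.08,0],[1,0,0,0.12,0],[1,0,0,0.16,0],[1,0,0,0.20,0],[1,0,0,0.22,0],[1,0,0,0.22,0],[1,0,0,0.22,0]]]'
```

```text
time_s: 4.3
eef_pos: [511.0, -322.2, 55.5]
ee_rot: [0.0, 0.997, -0.078, 0.0]
force: [-1.8, 2.6, 5.4]
grip_width: 0.173
time_s: 5.4
eef_pos: [510.6, -321.9, 274.1]
ee_rot: [-0.001, 0.997, -0.078, -0.001]
force: [-0.4, -0.7, -3.7]
grip_width: 0.175
```

The lid is lifted: force is about -3.7 N and the opening 0.17, equal to the bar. Next I'll carry it high to the incubator with the tool turned, so the wrist camera looks past the lid at the pins.

```bash
python3 -m pendant '[[[1,-0.001,0.01,0.005,-1],[1,-0.002,0.03,0.01,-4],[1,-0.004,0.06,0.02,-8],[1,-0.005,0.10,0.025,-13],[1,-0.007,0.14,0.025,-18],[1,-0.008,0.18,0.025,-24],[1,-0.01,0.22,0.025,-30],[1,-0.012,0.26,0.025,-36],[1,-0.013,0.30,0.025,-42],[1,-0.015,0.34,0.025,-48],[1,-0.016,0.38,0.025,-54],[1,-0.018,0.42,0.025,-60],[1,-0.02,0.46,0.025,-66],[1,-0.021,0.50,0.025,-71],[1,-0.023,0.54,0.025,-76],[1,-0.024,0.58,0.025,-81],[1,-0.025,0.61,0.025,-84],[1,-0.026,0.64,0.025,-87],[1,-0.026,0.655,0.025,-88],[1,-0.026,0.66,0.025,-88.4]]]'
python3 -m pendant '[[[1,0,0,0,0],[1,0,0,0,0],[1,0,0,0,0]]]'
python3 -c "
from h import *
cap('wrist','w4')"
```

```text
time_s: 7.4
eef_pos: [483.8, 339.3, 299.0]
ee_rot: [-0.001, -0.661, 0.75, 0.001]
force: [-1.1, 0.9, -3.0]
grip_width: 0.175
time_s: 7.7
eef_pos: [485.0, 337.0, 300.3]
ee_rot: [-0.0, -0.66, 0.751, -0.0]
force: [-0.5, 0.2, -2.7]
grip_width: 0.176
```

View pics/w4.png

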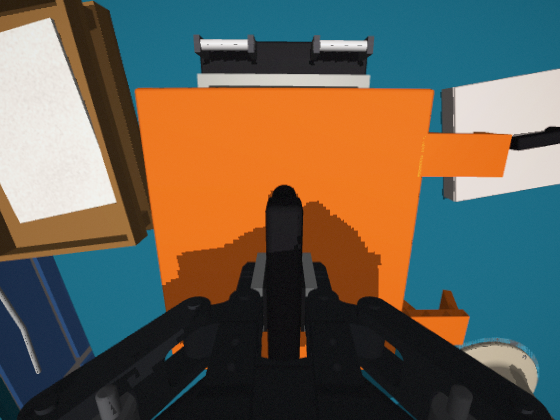

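Both pins are visible past the lid: left at (226,45), right at (342,45), each between dark plates. One more view from another place.

```bash
python3 -m pendant '[[[1,0.01,0.02,0.01,0],[1,0.025,0.04,0.01,0],[1,0.025,0.05,0.01,0],[1,0.025,0.05,0.01,0],[1,0.025,0.05,0.01,0]]]'
python3 - <<'E'
from h import *
cap('wrist','w5')
S={}
for t in ['w4','w5']:
    st,p,d=load(t);C=cloud('wrist',d,st)
    g=p[:110];mx=g.max(2).astype(int);mn=g.min(2).astype(int)
    Cz=C[:110]
    near=(abs(Cz[:,:,0]-634)<30)&(abs(Cz[:,:,1]-319)<110)
    m=((mn>150)&(mx-mn<40)&near&(Cz[:,:,2]>104)).astype(np.uint8)
    k,l,s,c=cv2.connectedComponentsWithStats(m)
    S[t]=[]
    for j in np.argsort(-s[1:,4])[:2]+1:
        P=Cz[l==j];vv,uu=np.nonzero(l==j);r=cv2.minAreaRect(np.c_[uu,vv].astype(np.float32))
        S[t].append((c[j],r[0]));print(t,s[j],c[j],r,'cloud med',np.median(P,0),'z99',np.percentile(P[:,2],98), cv2.minAreaRect(P[:,:2].astype(np.float32)))
    S[t].sort(key=lambda a:a[0][0])
    # rim: bright grey at z~95
    rm=(abs(Cz[:,:,2]-95)<4)&(abs(Cz[:,:,1]-330)<120)&(mn>120);print('rim z',np.median(Cz[rm][:,2]),rm.sum())
s4=load('w4')[0];s5=load('w5')[0]
X=[]
for i in range(2):
    x,e=tri([('wrist',S['w4'][i][1],s4),('wrist',S['w5'][i][1],s5)]);print('LR'[i],x,e);X.append(x)
    print([onz('wrist',[S[t][i][1]],113,s)[0] for t,s in (('w4',s4),('w5',s5))])
E
```

```text
time_s: 8.25
eef_pos: [509.6, 387.3, 310.2]
ee_rot: [-0.0, -0.661, 0.751, -0.0]
force: [0.4, 0.8, -3.5]
grip_width: 0.174
w4 [200  39  48  10 440] [223.15227273  43.69545455] ((223.5, 43.5), (9.0, 47.0), 90.0) cloud med [641.90806575 377.61686614 115.20842306] z99 117.12815065501799 ((642.4241943359375, 376.4725341796875), (47.8809700012207, 8.787694931030273), 81.92498779296875)
w4 [320  40  47  10 416] [343.0625      44.45673077] ((342.9830322265625, 44.44165802001953), (46.27347946166992, 8.8780517578125), 2.2025983333587646) cloud med [625.77451418 257.47228357 115.38741179] z99 117.21816521848085 ((626.1526489257812, 257.17132568359375), (47.193260192871094, 8.300209045410156), 81.38893127441406)
rim z 94.78679130428634 2072
w5 [368  62  46   9 381] [391.06036745  65.86089239] ((390.5, 66.0), (8.0, 45.0), 90.0) cloud med [625.94096402 256.48780569 115.36691402] z99 117.39085956484229 ((626.0939331054688, 257.0301208496094), (47.94369888305664, 8.28314208984375), 83.1312484741211)
w5 [254  61  46   8 362] [276.76243094  64.47513812] ((276.5, 64.5), (7.0, 45.0), 90.0) cloud med [642.08732378 376.33811548 115.03944767] z99 116.88554870265888 ((642.3682861328125, 376.5592346191406), (47.500946044921875, 7.377898693084717), 83.00883483886719)
rim z nan 0
L [642.29093247 376.58972261 114.50752498] [0.03, 0.03]
[array([642.67731716, 376.80940794, 113.        ]), array([642.50626016, 376.60302111, 113.        ])]
R [625.60774424 257.82146996 117.15219204] [0.06, 0.06]
[array([626.34731215, 256.97972461, 113.        ]), array([626.11753482, 256.32199024, 113.        ])]
  return _methods._mean(a, axis=axis, dtype=dtype,
  ret = ret.dtype.type(ret / rcount)
```

View pics/w5.png

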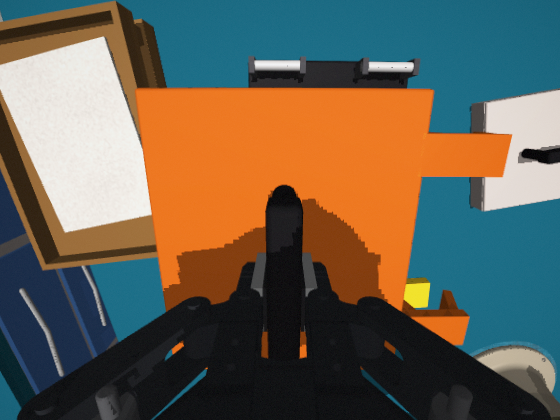

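Pins from w4 and w5 (w5: (276,64) and (391,66)): L (642.5,376.7), R (626.2,256.9), spacing 120.9, yaw -7.75°. Now I'll measure how the lid sits in the hand from the same images.

```bash
python3 - <<'E'
from h import *
for t in ['w4','w5']:
    st,p,d=load(t);C=cloud('wrist',d,st)
    q=st['ee_rot'];R=Rn.from_quat([q[1],q[2],q[3],q[0]]).as_matrix()
    T=(C-np.array(st['eef_pos']))@R
    hsv=cv2.cvtColor(p,cv2.COLOR_RGB2HSV);m=cv2.inRange(hsv,(5,150,60),(20,255,255))>0
    m&=(T[:,:,2]>5)&(T[:,:,2]<60)
    P=T[m];top=P[abs(P[:,2]-21.5)<6]
    A=np.c_[top[:,:2],np.ones(len(top))];co=np.linalg.lstsq(A,top[:,2],rcond=None)[0];print(t,'top z',np.median(top[:,2]),'tilt deg',np.degrees(co[:2]),'z0',co[2])
    i=top
    # edges: far edge y min; x extents at y in -80..-20
    def med(f,sel,ax,bins):
        out=[]
        for b in bins:
            s=i[abs(i[:,1-ax]-b)<1.5]; s=s[sel(s)]
            out.append((b,round(float(f(s[:,ax])),1)) if len(s) else (b,None))
        return out
    print('left edge',med(np.min,lambda s:s[:,0]<100,0,range(-85,0,12)))
    print('right edge',med(np.max,lambda s:s[:,0]<150,0,range(-85,0,12)))
    print('far edge',med(np.min,lambda s:s[:,1]<0,1,range(-70,75,14)))
    k=P[(P[:,0]>95)&(P[:,1]<-20)];print('far knuckle',np.percentile(k[:,1],[1,99]),np.percentile(k[:,0],99))
E
```

```text
w4 top z 21.746626454986867 tilt deg [-0.0160907   0.07836968] z0 21.816909343402493
left edge [(-85, -77.9), (-73, -78.8), (-61, -78.2), (-49, -78.6), (-37, -78.3), (-25, -78.0), (-13, -78.5), (-1, -78.5)]
right edge [(-85, 80.8), (-73, 106.5), (-61, 127.3), (-49, 127.8), (-37, 80.4), (-25, 80.0), (-13, 80.1), (-1, 80.2)]
far edge [(-70, -94.7), (-56, -94.5), (-42, -94.4), (-28, -94.9), (-14, -95.0), (0, -94.3), (14, -94.4), (28, -94.4), (42, -94.4), (56, -94.0), (70, -94.2)]
far knuckle [-71.2165264  -47.73832277] 127.24444891462431
w5 top z 21.76018706123819 tilt deg [-0.00360894  0.07876961] z0 21.827611516960896
left edge [(-85, -78.3), (-73, -78.6), (-61, -78.8), (-49, -78.0), (-37, -78.0), (-25, -78.2), (-13, -78.2), (-1, -78.2)]
right edge [(-85, 81.2), (-73, 106.8), (-61, 128.4), (-49, 128.1), (-37, 80.1), (-25, 79.9), (-13, 80.4), (-1, 80.0)]
far edge [(-70, -94.7), (-56, -94.6), (-42, -94.5), (-28, -94.4), (-14, -95.0), (0, -94.2), (14, -94.3), (28, -94.3), (42, -94.5), (56, -94.5), (70, -94.2)]
far knuckle [-71.22960934 -47.70830983] 127.27359418633634
```

The lid is held level (tilt under 0.1°), without twist, and its centre is within 1 mm of the tool axis. The target TCP above home is (529.6,331.6) with yaw -7.75°, and the final z is about 150.7. Turning back and going above it.

```bash
python3 -m pendant '[[[1,0.001,-0.003,0,3],[1,0.003,-0.008,0,9],[1,0.005,-0.013,0,15],[1,0.007,-0.018,0,22],[1,0.009,-0.024,0,29],[1,0.011,-0.03,0,36],[1,0.013,-0.036,0,43],[1,0.015,-0.042,0,50],[1,0.017,-0.048,0,57],[1,0.019,-0.053,0,64],[1,0.02,-0.0557,-0.01,71],[1,0.02,-0.0557,-0.02,78],[1,0.02,-0.0557,-0.04,84],[1,0.02,-0.0557,-0.06,88],[1,0.02,-0.0557,-0.075,89.5],[1,0.02,-0.0557,-0.08,89.55],[1,0.02,-0.0557,-0.08,89.55],[1,0.02,-0.0557,-0.08,89.55],[1,0.02,-0.0557,-0.08,89.55]]]'
python3 - <<'E'
from h import *
for n in ['scene','side']: cap(n,n+'1')
st=monitor.sense();q=st['ee_rot'];print(st['eef_pos'],np.degrees(2*np.arctan2(q[2],q[1])))
for n,(x,y,w,h) in {'scene':(270,80,150,130),'side':(120,130,220,220)}.items():
    p=load(n+'1')[1];cv2.imwrite(f'pics/c1_{n}.png',cv2.resize(p[y:y+h,x:x+w],None,fx=2.7,fy=2.7,interpolation=2)[:,:,::-1])
E
```

```text
time_s: 10.2
eef_pos: [530.2, 332.2, 231.4]
ee_rot: [-0.0, 0.998, -0.068, 0.001]
force: [1.1, 0.5, -3.9]
grip_width: 0.173
[530.05833874 332.16786692 230.98754768] -7.751945665960154
```

View pics/c1_scene.png

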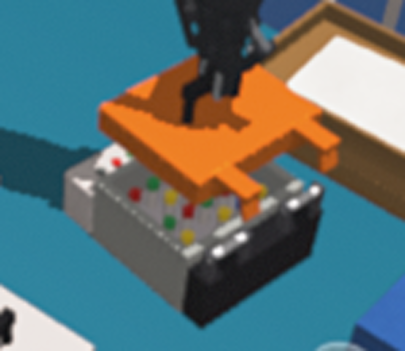

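View pics/c1_side.png

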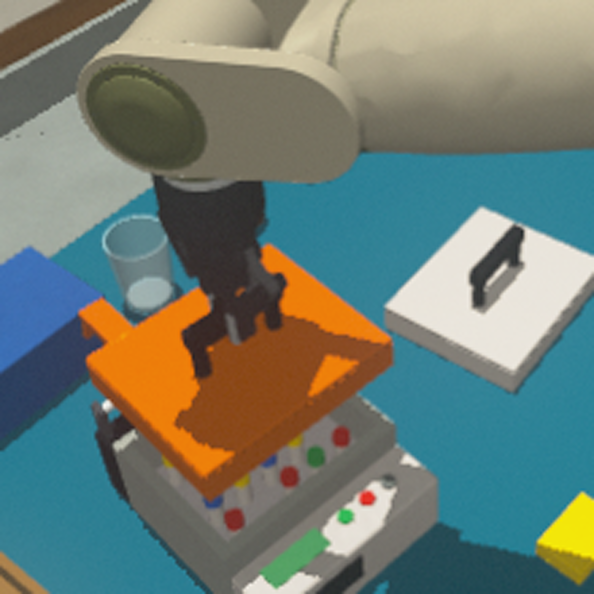

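The crops show the lid hovering level and square above the bay, with the knuckles above the pins (crop (250,205) and (330,160) in the scene view). Lowering in two stages.

```bash
python3 -m pendant '[[[1,-0.0005,-0.0006,-0.01,0],[1,-0.0005,-0.0006,-0.025,0],[1,-0.0005,-0.0006,-0.04,0],[1,-0.0005,-0.0006,-0.052,0],[1,-0.0005,-0.0006,-0.06,0],[1,-0.0005,-0.0006,-0.065,0],[1,-0.0005,-0.0006,-0.069,0],[1,-0.0005,-0.0006,-0.071,0],[1,-0.0005,-0.0006,-0.071,0],[1,-0.0005,-0.0006,-0.071,0]]]'
python3 - <<'E'
from h import *
for n in ['scene','side']: cap(n,n+'2')
for n,(x,y,w,h) in {'scene':(270,80,150,130),'side':(120,160,220,220)}.items():
    p=load(n+'2')[1];cv2.imwrite(f'pics/c2_{n}.png',cv2.resize(p[y:y+h,x:x+w],None,fx=2.7,fy=2.7,interpolation=2)[:,:,::-1])
E
```

```text
time_s: 11.3
eef_pos: [529.6, 331.6, 159.7]
ee_rot: [-0.0, 0.998, -0.068, 0.0]
force: [-0.2, 0.7, -2.9]
grip_width: 0.168
```

View pics/c2_scene.png

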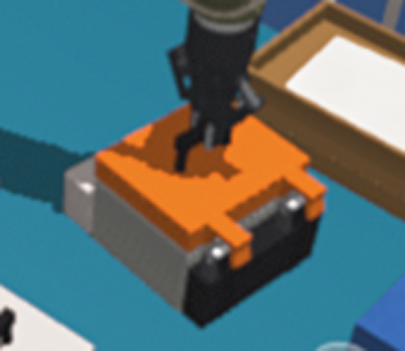

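View pics/c2_side.png

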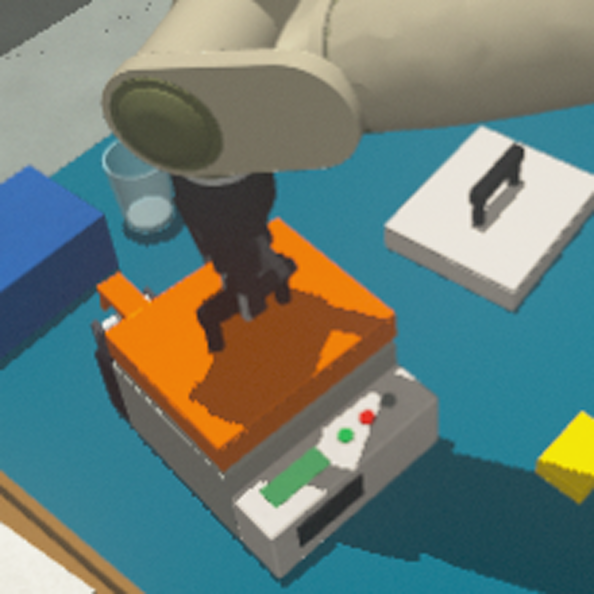

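The knuckles are going over both pins (scene crop (235,245) and (312,198)) with no contact force and the lid square on the incubator. Lowering the last ~9 mm slowly.

```bash
python3 -m pendant '[[[1,0,0,-0.002,0],[1,0,0,-0.004,0],[1,0,0,-0.006,0],[1,0,0,-0.007,0],[1,0,0,-0.008,0],[1,0,0,-0.0085,0],[1,0,0,-0.0085,0],[1,0,0,-0.0085,0]]]'
```

```text
time_s: 12.2
eef_pos: [529.5, 331.5, 150.9]
ee_rot: [-0.0, 0.998, -0.068, 0.0]
force: [-0.2, 0.2, -3.9]
grip_width: 0.169
```

Not touching yet. Continuing down in small steps until the weight is carried.

```bash
python3 -m pendant '[[[1,0,0,-0.0005,0],[1,0,0,-0.001,0],[1,0,0,-0.001,0],[1,0,0,-0.001,0]]]'; python3 -m pendant '[[[1,0,0,-0.0005,0],[1,0,0,-0.0005,0],[1,0,0,-0.0005,0]]]'
```

```text
time_s: 12.6
eef_pos: [529.5, 331.6, 150.6]
ee_rot: [-0.0, 0.998, -0.067, 0.0]
force: [-3.7, -2.1, 5.9]
grip_width: 0.17
time_s: 12.9
eef_pos: [529.5, 331.6, 150.5]
ee_rot: [-0.0, 0.998, -0.067, 0.001]
force: [-4.7, -2.8, 7.8]
grip_width: 0.172
```

Contact came at z 150.6 exactly as predicted, so the lid rests on the rim. Letting go and rising.

```bash
python3 -m pendant '[[[0.3,0,0,0.0005,0],[-0.2,0,0,0.0005,0],[-1,0,0,0.0005,0],[-1,0,0,0.0005,0],[-1,0,0,0.0005,0],[-1,0,0,0.0005,0],[-1,0,0,0.0005,0],[-1,0,0,0.0005,0],[-1,0,0,0.0005,0],[-1,0,0,0.0005,0]]]'
python3 -m pendant '[[[-1,0,0,0.005,0],[-1,0,0,0.015,0],[-1,0,0,0.03,0],[-1,0,0,0.05,0],[-1,0,0,0.08,0],[-1,0,0,0.12,0],[-1,0,0,0.15,0],[-1,0,0,0.17,0],[-1,0,0,0.17,0],[-1,0,0,0.17,0],[-1,0,0,0.17,0]]]'
python3 - <<'E'
from h import *
for n in ['scene','side','wrist']: cap(n,n+'3')
for n,(x,y,w,h) in {'scene':(270,80,150,130),'side':(120,160,220,220)}.items():
    p=load(n+'3')[1];cv2.imwrite(f'pics/c3_{n}.png',cv2.resize(p[y:y+h,x:x+w],None,fx=2.7,fy=2.7,interpolation=2)[:,:,::-1])
st,p,d=load('wrist3');C=cloud('wrist',d,st);hsv=cv2.cvtColor(p,cv2.COLOR_RGB2HSV);m=cv2.inRange(hsv,(5,150,60),(20,255,255))>0
P=C[m];P=P[abs(P[:,2]-129)<6]
A=np.c_[P[:,:2]-P[:,:2].mean(0),np.ones(len(P))];co=np.linalg.lstsq(A,P[:,2],rcond=None)[0];print('lid top z',co[2],'tilt deg',np.degrees(co[:2]))
u=np.array([.9909,-.1349]);v=np.array([.1349,.9909]);Q=P[:,:2]-[530.3,331]
x=Q@u;y=Q@v;b=(abs(y)<40);print('x edges',np.percentile(x[b],[.3,99.7]));b=abs(x)<40;print('y edges',np.percentile(y[b],[.3,99.7]))
E
```

```text
time_s: 13.9
eef_pos: [529.4, 331.5, 149.8]
ee_rot: [-0.0, 0.998, -0.068, 0.0]
force: [0.1, 0.4, 0.1]
grip_width: 1.0
time_s: 15.0
eef_pos: [529.1, 331.4, 318.6]
ee_rot: [0.0, 0.998, -0.068, -0.001]
force: [-0.4, 0.3, 0.3]
grip_width: 1.001
lid top z 128.84627957091905 tilt deg [0.00120737 0.07670375]
x edges [-78.38091469  79.42858673]
y edges [-95.10451255  92.45011118]
```

View pics/c3_scene.png

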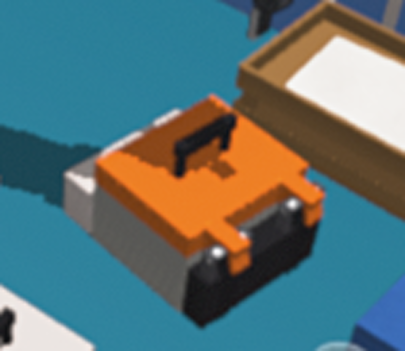

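View pics/c3_side.png

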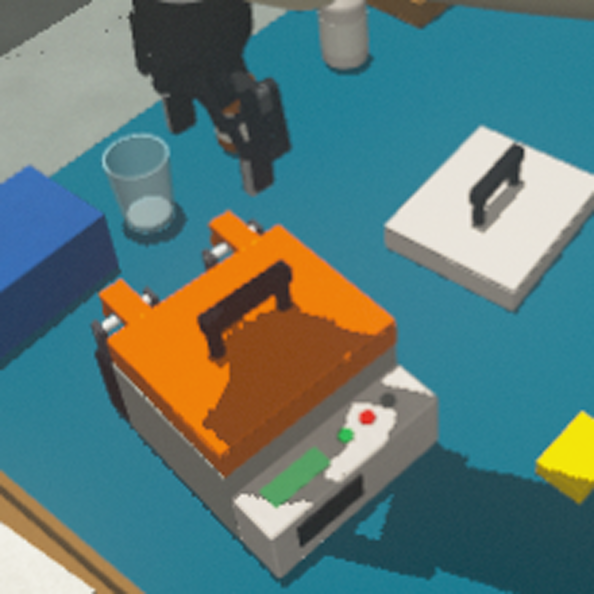

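View pics/wrist3.png

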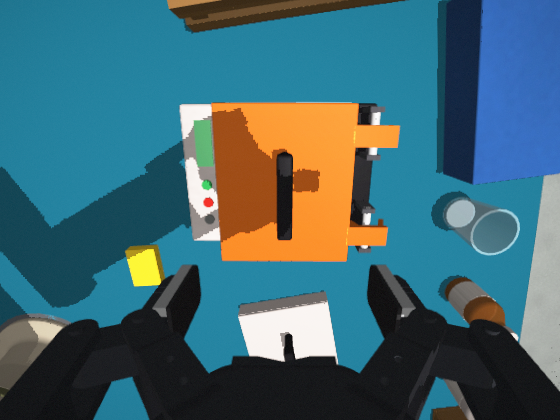

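The lid lies flat: top at z 128.8 where 129 is expected, tilt under 0.1°. Both knuckles sit over their pins between the plates (wrist view (377,136) and (367,236)), the hand is clear, and the white cover is untouched. Handing in.

```bash
python3 -c "
from rig import order
print(order.finish_job())"
```

```text
the job is handed in; nothing more can be done
None
```

The orange lid is closed on the incubator: I gripped it by its black handle, lowered it straight down so both knuckles went over the pins, released it and handed the job in at about 15 s.

**Final checks:**
- The lid top measures z 128.8 mm (129 expected), with under 0.1° of tilt.
- Its edges are within about 1.5 mm of the position worked out from the measured pins.
- Contact came at the predicted height with under 10 N.
- Both knuckles sit over their pins between the plates in all three views.
- The gripper is open and clear, and the white cover still looks where it was.

**Disagreements:**
- The first pin fix from the two fixed cameras had a 4 mm ray mismatch, so I used the wrist-camera fix instead.
- The wrist-camera pin heights from triangulation alone were uneven (114.5 and 117 mm). Depth put the pin tops at about 115–117 mm, which agrees with the text.

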